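# Slide the top spot plate onto the reading light

### The arm

A 6-joint arm with a two-finger parallel gripper is mounted at the origin on the work surface. World frame = base frame: x ahead of the robot, y to its left, z up, the work surface at z = 0. Lengths are in m, angles in rad, forces in N, time in s.
With the tool pointing down it reaches from about 0.25 to 0.8 m from the base axis. Payload 8.5 kg.
Tool frame: the origin (TCP) lies midway between the tips of the shut fingers; the grasp point (between the pads) lies 19 mm behind it; z points along the fingers, y is the direction in which the jaws open and shut (so a half turn about z gives the same grasp; the last joint's range is limited). The gripper opens to 85 mm and grips with 20 to 120 N. Pads are 22 mm wide; open, the fingers measure 114 mm over their backs; the gripper's body (76 mm by 85 mm) begins 54 mm behind the grasp point. The pads swing forward as they close: fully open they stand 13 mm farther back than shut.
Start: joints at [0, 0.238, -0.013, 1.319, 0, 1.571], TCP at [0.525, -0, 0.231] pointing down, gripper open.
Joint ranges: [-2.66, 2.66], [-1.03, 1.9], [-1.14, 1.46], [-1.82, 2.27], [-1.45, 1.34], [-3.14, 3.14]. Speed limits (rad/s): [2.22, 2.22, 2.79, 3.14, 3.14, 3.14].

### API

Orientations are given as a unit quaternion [w, x, y, z].
In Python, from station import sense, camera, close_job gives the robot as it stands. The module is installed in compiled form; this text tells all that it offers.
- The arm moves only by the shell command python3 -m creep 'ROWS' [FORCE]. ROWS is JSON, a list of rows, each an object with "travel": the shift along the tool's x, y, z in cm, a list of three; "yaw": the turn about the tool's z in degrees; "claw": the closure, from 0 (fully open) to 1 (shut). In form: [{"travel": [x, y, z], "yaw": yaw, "claw": claw}, ...]. A call has 1 to 20 rows; each row shifts and turns the pose as measured when the row begins, along the tool's axes as they then stand; what a row does not reach is not made up. A row lasts 1/12 s, in which the tool goes at most 41.7 mm and 7.16 degrees, less where a joint would pass 70% of its speed; a pose out of reach is approached as far as the arm can. A call is refused whole if a number of a shift passes 4.17 or a number of a turn 7.16, either way. A call with a gripper value outside its range is refused whole. The fingers move at their own pace and stop on an object; FORCE is the grip in N (left out, the last holds). Time passes only in rows, so rows that do not move let the fingers close. It gives the time, the measured TCP pose, the force and the opening at its end, in the units of the state.
- sense(): the state, without advancing time (a new reading comes with each control period).
- camera(name): name is "scene" or "side" or "wrist"; returns a dict with "pixels" (420x560x3 uint8, red, green, blue), "vertical_fov" (degrees; the focal length in pixels is half the picture's height over the tangent of half this angle, whatever the lens; pixels are square), "cx", "cy" (the principal point, pixels), "rvec" (rotation vector, rad) and "tvec" (3), from world to camera coordinates, as OpenCV has them; the wrist camera has in their place "T_tool_cam" (4x4, takes a point from camera to tool coordinates, whose origin is the TCP and whose axes are the flange's). Camera axes: x right, y down, z forward; pixel columns grow to the right and rows downward; lengths in m; the calibration is good to about 2 mm. A picture is of the moment at which its call begins: read the wrist's pose just before it. There is no depth.
- close_job(): hands the job in, once; it reports no verdict.
The state is a dict: "time_s": time; "joint_positions": joint angles; "dq": joint speeds; "effort": joint torques, N m; "tcp_pos": TCP position; "tcp_rot": TCP orientation; "force": force on the tool from outside, world axes, zero at the start; "moment": the same for the moment, N m; "opening": finger opening in m.
Only numpy, scipy, OpenCV 4.12 (cv2) and the standard library are available. Lean on these libraries where they do the work, as an engineer would, in place of code of your own. Each camera call takes 0.05 s, during which the arm holds its last target.

### The job

Slide the top porcelain spot plate sideways off the stack onto the reading light beside it, without lifting it and without shifting the two plates beneath, and push it gently until it sits fully home, flat and square against the blue stop bar (so that its small sprung pin is pushed in). Then press the green lamp button fully down and let it go, leaving the plate home and the bottles around undisturbed.

Things in the scene. Friction and masses are not known exactly. Their poses are not given: they have to be found in the camera images.
- top_plate: top plate of the stack: loose white porcelain spot plate with 12 round marks, some stained, 90 (its x) x 110 (its y) x 12 mm thick, about 0.26 kg, too wide to grip. Origin: centre of its underside, z up. Lies on mid_plate, turned up to 0.11 rad from the reading light. Its -y end face, 12 mm high, stands free above the plate beneath and can be pushed.
- mid_plate: the second plate, of the same size and plain, loose, directly under the top plate. Origin: centre of its underside. Must stay where it is.
- low_plate: the third plate, of the same size and plain, loose, on the stand. Origin: centre of its underside. Must stay where it is.
- stand: fixed blue block that carries the stack, 100 x 112 x 30 mm high; origin: centre of its underside, on the table. It stands at the reading light's -y side, with a gap of 8 to 20 mm to it.
- viewer: fixed grey reading light (light box), 200 x 200 x 52 mm high; origin: centre of its underside. Its +y is the way to slide the plate, from the stack (-y side) to the stop (+y side). Its flat top, with a white window, is 2 mm below the underside of the stacked top plate. The plate should end centred across it (x = 0 here, within 14 mm), as it does when pushed straight along +y.
- backstop: fixed aluminium rail on the light's top, 130 (x) x 12 x 22 mm high; origin: centre of its underside, axes as the light's. Carries on rods the rigid blue stop bar (100 mm wide, 14 mm high), set by hand: its face stands 55 to 25 mm to the -y side of this origin, not reported: feel or see. A brass pin (weak spring, under 0.4 N) sticks out 4 mm from mid-face; the plate pushes it in flush and stays.
- lamp (a joint): travel of the green lamp button on the top of the reading light: 0 up, 0.006 m fully down; it springs back (4 N fully down).
- lamp_top (a point): centre of the top of the green button (24 mm diameter, in a black collar of 40 mm), 18 mm above the top of the reading light, on its -x side at x = -75 mm, y = 5 mm of the reading light's frame. Press straight down.
- amber_bottle: bystander: amber jar with a black cap, 48 mm diameter, 85 mm high, standing on the table; origin: centre of its underside. Leave alone.
- dropper: bystander: white dropper bottle with a red cap, 32 mm diameter, 90 mm high, standing on the table; origin: centre of its underside. Leave alone.
- small_vial: bystander: small amber vial with a white cap, 28 mm diameter, 55 mm high, standing on the table; origin: centre of its underside. Leave alone.
There are look-alikes about, which are no part of the job. Leave any turquoise look-alike of the top_plate alone.

How it is judged:
By the outcome, as a careful person would: the job done as asked, in the order asked, and still so for the second after the job is handed in, with the robot touching nothing.
It also fails if it takes over 64 s, if anything falls off the work surface, if the arm or the gripper's body presses on something with over 40 N, if the wrist force passes 120 N, or if a joint passes its speed limit or range.

## Working session

There is one attempt and no reset: what is moved stays moved. The work goes in short steps, Python scripts to look and compute and a shell command to move; the robot and the scene stay as the last step left them, time stands still between calls to the robot, and variables do not carry over. Pictures are saved under pics/ and viewed, and the job is handed in when it is done.

```bash
mkdir -p pics
python3 - <<'E'
from station import sense,camera
import cv2
s=sense();print(s)
for n in["scene","side","wrist"]:
    c=camera(n);cv2.imwrite(f"pics/{n}0.png",c["pixels"][:,:,::-1]);print(n,{k:v for k,v in c.items() if k!="pixels"})
E
```

```text
{'time_s': 0.0, 'joint_positions': array([-1.00729536e-05,  2.38728774e-01, -1.42612877e-02,  1.31920639e+00,
        5.60817279e-06,  1.57080060e+00]), 'dq': array([-0.00104625,  0.00044133, -0.00085833, -0.00096669,  0.00181289,
       -0.00195828]), 'effort': array([ 1.29771975e-03, -5.38790166e+01,  3.46437156e+01,  1.83730113e-02,
        1.69192181e-04,  6.54446694e-05]), 'tcp_pos': array([ 5.24575700e-01, -3.56343929e-06,  2.30702174e-01]), 'tcp_rot': array([-4.97002363e-04,  7.07111681e-01,  7.07101535e-01, -4.93033915e-04]), 'force': array([ 0.15931008, -0.31727535,  0.4851852 ]), 'moment': array([0.01253451, 0.00764735, 0.01643439]), 'opening': 0.08548481278763395}
scene {'vertical_fov': 44.3298647196087, 'cx': 282.18108897081265, 'cy': 207.91185784697535, 'rvec': array([ 1.82658874,  1.31369931, -0.68054857]), 'tvec': array([-0.13182807, -0.17002148,  1.65464909])}
side {'vertical_fov': 48.82251904437359, 'cx': 282.8160404197997, 'cy': 221.6437394152963, 'rvec': array([ 2.36553484, -0.56860748,  0.20228789]), 'tvec': array([-0.41042501,  0.20882911,  1.29312512])}
wrist {'vertical_fov': 65.86821764784095, 'cx': 273.2339526008767, 'cy': 203.9562921384664, 'T_tool_cam': array([[-1.99436225e-04, -9.53392229e-01, -3.01733688e-01,
         7.70039549e-02],
       [ 9.99999280e-01, -5.47100143e-04,  1.06771288e-03,
        -4.20217387e-04],
       [-1.18302770e-03, -3.01733258e-01,  9.53391652e-01,
        -1.42292402e-01],
       [ 0.00000000e+00,  0.00000000e+00,  0.00000000e+00,
         1.00000000e+00]])}
```

View pics/scene0.png

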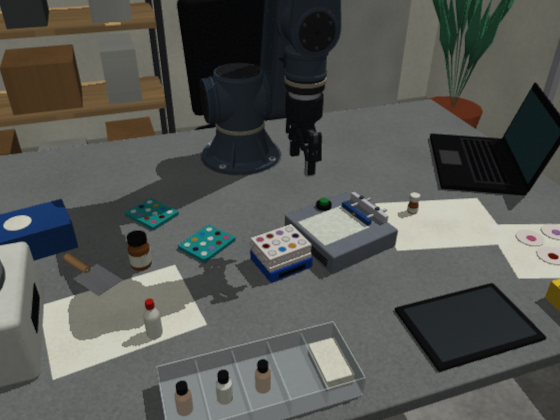

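View pics/side0.png

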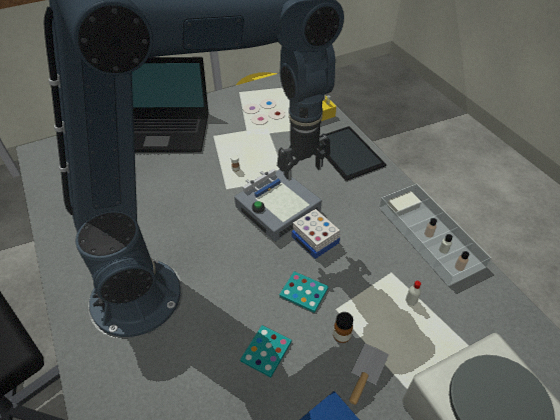

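View pics/wrist0.png

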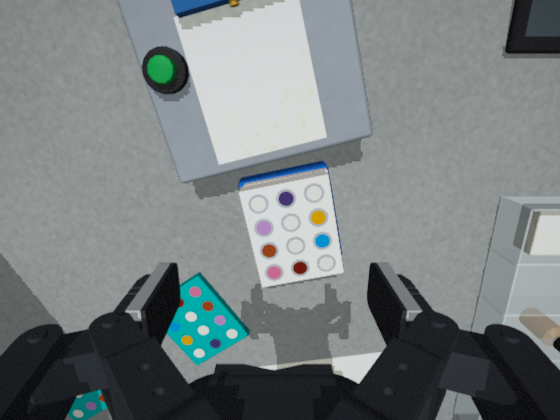

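The target candidates in the scene picture are the white spotted plate on the blue stand (281,243), and the turquoise ones at (152,213) and (207,242). I choose the white one. It stands at (292,225) in the wrist view, where the light's window is at (255,80), the button at (160,70) and the stop bar at the top edge, about (200,5). Next I check a close crop.

```bash
cat > h.py <<'E'
import numpy as np,cv2
from scipy.spatial.transform import Rotation as R
from station import sense,camera
def Rq(q): return R.from_quat([q[1],q[2],q[3],q[0]]).as_matrix()
def cam(n):
    s=sense();c=camera(n);f=210/np.tan(np.radians(c["vertical_fov"])/2)
    K=np.array([[f,0,c["cx"]],[0,f,c["cy"]],[0,0,1]])
    if n=="wrist":
        T=np.eye(4);T[:3,:3]=Rq(s["tcp_rot"]);T[:3,3]=s["tcp_pos"];W=T@c["T_tool_cam"]
        Rc=W[:3,:3].T;t=-Rc@W[:3,3]
    else: Rc=cv2.Rodrigues(c["rvec"])[0];t=c["tvec"]
    return c["pixels"][:,:,::-1].copy(),K,Rc,t
def ray(p,z,K,Rc,t):
    d=Rc.T@np.linalg.inv(K)@[p[0],p[1],1];o=-Rc.T@t
    return o+d*(z-o[2])/d[2]
def proj(P,K,Rc,t):
    q=K@(Rc@np.asarray(P)+t);return q[:2]/q[2]
E
python3 - <<'E'
from h import *
I,K,Rc,t=cam("wrist");np.savez("w0.npz",I=I,K=K,Rc=Rc,t=t)
cv2.imwrite("pics/c1.png",cv2.resize(I[150:300,220:370],None,fx=4,fy=4,interpolation=cv2.INTER_CUBIC))
cv2.imwrite("pics/c2.png",cv2.resize(I[0:200,110:385],None,fx=2.9,fy=2.9,interpolation=cv2.INTER_CUBIC))
E
```

```text
(no output)
```

View pics/c1.png

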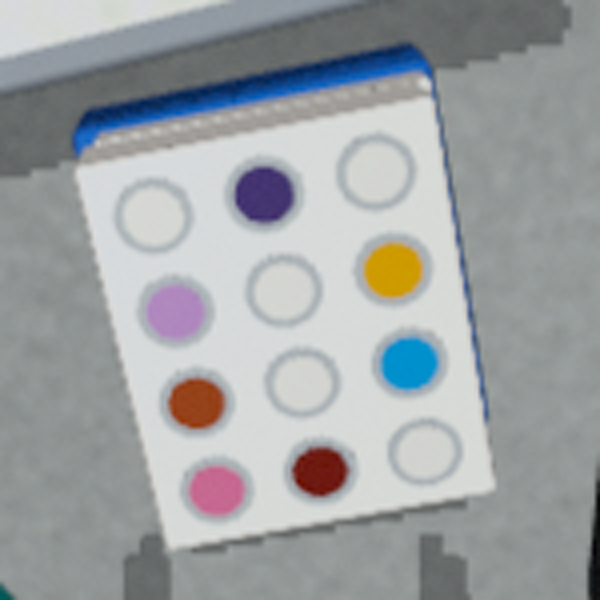

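View pics/c2.png

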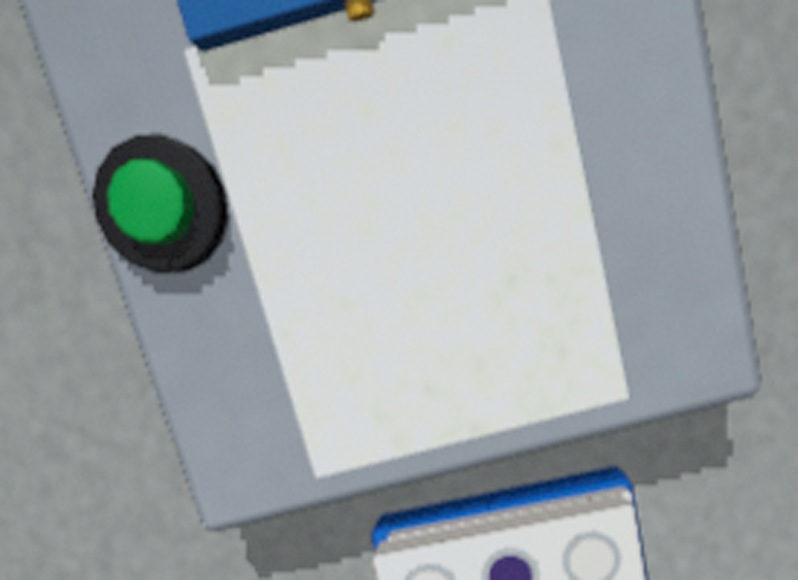

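The crop shows the white 12-mark plate with four clean corners, so this is the right plate. Now I work out the geometry.

Run:
```python
from h import *
d=np.load("w0.npz");K,Rc,t=d["K"],d["Rc"],d["t"]
g=lambda p,z:ray(p,z,K,Rc,t)
P=[g(p,.066) for p in[(239.25,192),(328.25,174),(343.75,272.2),(262,287.2)]]
print(np.round(P,4));L=lambda a,b:np.linalg.norm(a-b)
print("sides",[round(L(P[i],P[(i+1)%4]),4) for i in range(4)],"c",np.mean(P,0))
ang=lambda v:np.degrees(np.arctan2(v[1],v[0]))
print("plate ang",ang(P[1]-P[0]),ang(P[2]-P[3]),ang(P[0]-P[3])-90,ang(P[1]-P[2])-90)
V=[g(p,.052) for p in[(180.7,181.4),(371.4,132.8),(117.6,0),(350.3,0)]]
print(np.round(V,4),"w",L(V[0],V[1]),ang(V[1]-V[0]),ang(V[2]-V[0])-90,ang(V[3]-V[1])-90)
W=[g((110+x/2.9,y/2.9),.052) for x,y in[(317,477),(628,399)]];print("win",W,ang(W[1]-W[0]))
print("btn",g((160,69),.070))
a=np.radians(ang(V[1]-V[0]));ex=np.array([np.cos(a),np.sin(a),0]);ey=np.array([-np.sin(a),np.cos(a),0])
o=(V[0]+V[1])/2+ey*.1;print("viewer c",o)
for n,q in[("plate",np.mean(P,0)),("btn",g((160,69),.07)),("stop lo-left .054",g((180.7,16.5),.054)),("stop pin",g((232,3),.06))]:print(n,(q-o)@ex,(q-o)@ey)
```

```text
[[ 0.491  -0.0079  0.066 ]
 [ 0.5775  0.0101  0.066 ]
 [ 0.5995 -0.0964  0.066 ]
 [ 0.5122 -0.1146  0.066 ]]
sides [np.float64(0.0883), np.float64(0.1088), np.float64(0.0891), np.float64(0.1088)] c [ 0.54506315 -0.05220925  0.066     ]
plate ang 11.75287145221872 11.79111048252036 11.23395708278207 11.632134660014515
[[ 4.304e-01 -6.000e-04  5.200e-02]
 [ 6.198e-01  4.780e-02  5.200e-02]
 [ 3.896e-01  1.607e-01  5.200e-02]
 [ 5.912e-01  1.607e-01  5.200e-02]] w 0.19552154121440407 14.334340771248673 14.17446446103979 14.20503885446594
win [array([0.47047429, 0.01679074, 0.052     ]), array([0.57644442, 0.04326979, 0.052     ])] 14.02938217332101
btn [0.42631963 0.10373561 0.07      ]
viewer c [0.50031075 0.12052284 0.052     ]
plate 0.0005941836395894801 -0.1784343005019635
btn -0.07584377210108814 0.002054099292479989
stop lo-left .054 -0.04815182061755014 0.04025704043261411
stop pin -0.0015633883962189897 0.03743400803126804
```

```bash
python3 -m creep '[{"travel":[0,0,0],"yaw":-5.85,"claw":0.5},{"travel":[0,0,0],"yaw":-5.85,"claw":0.5},{"travel":[-2.5,0.15,0],"yaw":0,"claw":0.5},{"travel":[-2.6,0.15,0],"yaw":0,"claw":0.5},{"travel":[-2.6,0.15,0],"yaw":0,"claw":0.5},{"travel":[-2.6,0.15,0],"yaw":0,"claw":0.5},{"travel":[-2.6,0.15,0],"yaw":0,"claw":0.5},{"travel":[-2.6,0.15,0],"yaw":0,"claw":0.5},{"travel":[0,0,2],"yaw":0,"claw":0.5},{"travel":[0,0,2],"yaw":0,"claw":0.5},{"travel":[0,0,2],"yaw":0,"claw":0.5},{"travel":[0,0,2],"yaw":0,"claw":0.5},{"travel":[0,0,0],"yaw":0,"claw":0.5},{"travel":[0,0,0],"yaw":0,"claw":0.5}]' 40
cat > tgt.py <<'E'
from h import *
import sys
s=sense();M=Rq(s["tcp_rot"]);p=s["tcp_pos"]
V=np.array([.5003,.1205,.052]);a=np.radians(14.2)
ex=np.array([np.cos(a),np.sin(a),0]);ey=np.array([-np.sin(a),np.cos(a),0])
print("tcp",np.round(p,4),"toolx ang",np.degrees(np.arctan2(M[1,0],M[0,0]))-90,"tilt",np.degrees(np.arccos(-M[2,2])),"F",np.round(s["force"],2),"op",s["opening"],"t",s["time_s"])
print("in viewer",np.round([(p-V)@ex,(p-V)@ey],4))
if len(sys.argv)>3:
    d=np.array(list(map(float,sys.argv[1:4])))-p;print("tool travel cm",np.round(M.T@d*100,2))
E
python3 tgt.py 0.565 -0.1495 0.0565
```

```text
time_s: 1.37
tcp_pos: [0.5676, -0.1575, 0.146]
tcp_rot: [-0.001, 0.627, 0.779, -0.001]
force: [0.9, -0.2, 0.9]
opening: 0.0424
tcp [ 0.5676 -0.1575  0.146 ] toolx ang 12.352478160445344 tilt 0.16877059453058751 F [ 0.94 -0.19  0.89] op 0.0424113914341808 t 1.3667
in viewer [-0.0029 -0.286 ]
tool travel cm [ 0.83 -0.06  8.95]
```

Run:
```python
from h import *
I,K,Rc,t=cam("wrist");np.savez("w1.npz",I=I,K=K,Rc=Rc,t=t);cv2.imwrite("pics/w1.png",I)
```

```text
(no output)
```

View pics/w1.png

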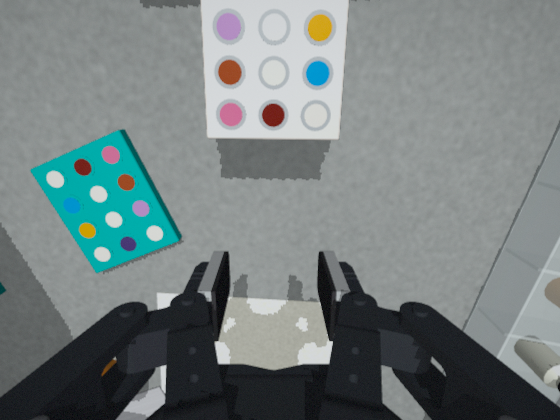

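The plate's rear edge runs from (208,138) to (338,138.5). The open fingertips are at (218,255) and (330,255), centred on the plate, and nothing lies below them.

```bash
python3 - <<'E'
from h import *
d=np.load("w1.npz");K,Rc,t=d["K"],d["Rc"],d["t"]
a,b=ray((208,138),.066,K,Rc,t),ray((338.5,138.7),.066,K,Rc,t);print(a,b,np.linalg.norm(a-b),np.degrees(np.arctan2(*(b-a)[1::-1])),(a+b)/2)
s=sense();M=Rq(s["tcp_rot"]);print("face in tool",M.T@((a+b)/2-s["tcp_pos"]))
for P in[(.019,.0212+0.0,0),]:pass
E
python3 -m creep '[{"travel":[0,0,3],"yaw":0,"claw":0.5},{"travel":[0,0,3],"yaw":0,"claw":0.5},{"travel":[0,0,1.6],"yaw":0,"claw":0.5},{"travel":[0,0,0],"yaw":0,"claw":0.5},{"travel":[0,0,0],"yaw":0,"claw":0.5}]'
python3 tgt.py 0.565 -0.1495 0.0567
python3 - <<'E'
from h import *
I,*_=cam("side");cv2.imwrite("pics/s2.png",cv2.resize(I[150:270,220:400],None,fx=4.4,fy=4.4,interpolation=cv2.INTER_CUBIC))
I,*_=cam("scene");cv2.imwrite("pics/sc2.png",cv2.resize(I[150:290,190:370],None,fx=4.2,fy=4.2,interpolation=cv2.INTER_CUBIC))
E
```

```text
[ 0.5126924  -0.11474242  0.066     ] [ 0.59895963 -0.09632778  0.066     ] 0.08821073170424809 12.049539258783895 [ 0.55582601 -0.1055351   0.066     ]
face in tool [ 5.30748606e-02 -3.78023186e-05  7.99942402e-02]
time_s: 1.83
tcp_pos: [0.5723, -0.158, 0.0754]
tcp_rot: [0.004, 0.626, 0.779, 0.001]
force: [0.5, -0.4, 0.6]
opening: 0.0426
tcp [ 0.5723 -0.158   0.0754] toolx ang 12.420523115988061 tilt 0.45601048312718334 F [ 0.51 -0.4   0.56] op 0.042644317679360756 t 1.8333
in viewer [ 0.0014 -0.2877]
tool travel cm [ 1.   -0.54  1.86]
```

View pics/s2.png

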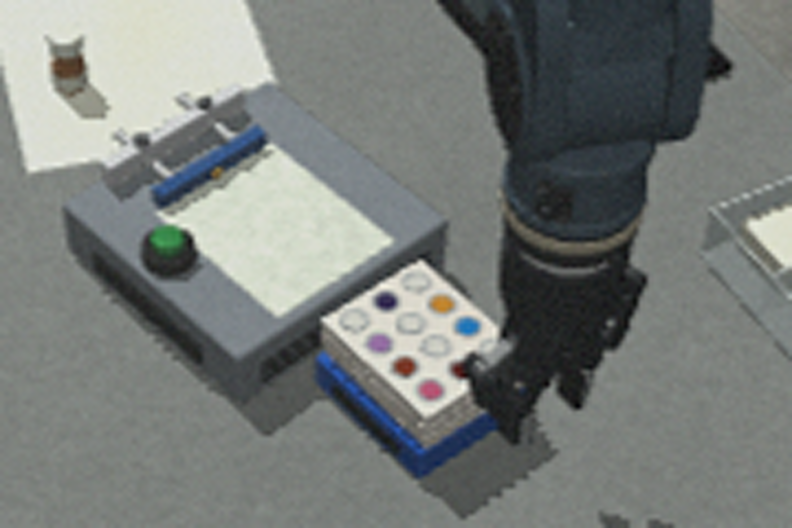

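View pics/sc2.png

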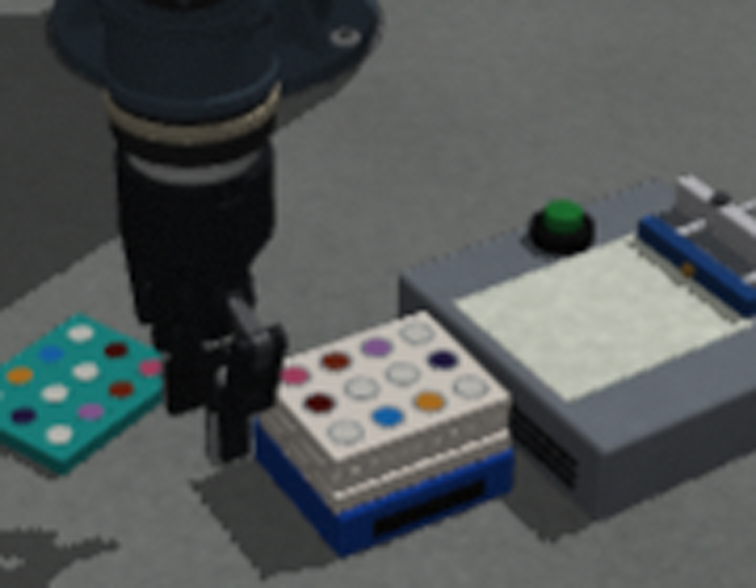

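The view is clear: fingers behind the stack, stop bar and button unobstructed. I come down the rest of the way in small steps.

```bash
python3 -m creep '[{"travel":[0,-0.3,0.9],"yaw":0.3,"claw":0.5},{"travel":[0,-0.2,0.6],"yaw":0,"claw":0.5},{"travel":[0,0,0],"yaw":0,"claw":0.5},{"travel":[0,0,0],"yaw":0,"claw":0.5}]'
python3 tgt.py 0.5645 -0.1465 0.0567
```

```text
time_s: 2.27
tcp_pos: [0.57, -0.16, 0.064]
tcp_rot: [0.007, 0.629, 0.778, 0.003]
force: [1.5, 0.0, -0.2]
opening: 0.0428
tcp [ 0.57  -0.16   0.064] toolx ang 12.088864731992047 tilt 0.9087172528223236 F [ 1.5   0.03 -0.2 ] op 0.04276673368195979 t 2.2667
in viewer [-0.0013 -0.2891]
tool travel cm [ 1.44 -0.26  0.71]
```

```bash
python3 -m creep '[{"travel":[0.5,-0.2,0.5],"yaw":0,"claw":0.5},{"travel":[0.5,0,0.1],"yaw":0,"claw":0.5}]'
python3 tgt.py 0.5645 -0.1465 0.0567; python3 -c "
from h import *
print(Rq(sense()['tcp_rot']))"
```

```text
time_s: 2.43
tcp_pos: [0.5662, -0.1511, 0.0581]
tcp_rot: [0.008, 0.629, 0.777, 0.003]
force: [-0.8, 0.7, 0.9]
opening: 0.0428
tcp [ 0.5662 -0.1511  0.0581] toolx ang 12.025121322421782 tilt 0.9838521376587535 F [-0.77  0.69  0.85] op 0.04281498993592584 t 2.4333
in viewer [-0.0027 -0.2794]
tool travel cm [ 0.48 -0.07  0.13]
[[-0.20833302  0.97792103  0.0163652 ]
 [ 0.97802107  0.20844131 -0.00519714]
 [-0.00849357  0.01492278 -0.99985257]]
```

```bash
python3 -m creep '[{"travel":[0.9,0,0.12],"yaw":0,"claw":0.5},{"travel":[0.9,0,0],"yaw":0,"claw":0.5},{"travel":[0.6,0,0],"yaw":0,"claw":0.5},{"travel":[0.3,0,0],"yaw":0,"claw":0.5}]'
python3 tgt.py 0.5558 -0.1055 0.0567
python3 - <<'E'
from h import *
I,*_=cam("wrist");cv2.imwrite("pics/w3.png",I)
I,*_=cam("scene");cv2.imwrite("pics/sc3.png",cv2.resize(I[200:290,220:340],None,fx=6,fy=6,interpolation=cv2.INTER_CUBIC))
E
```

```text
time_s: 2.77
tcp_pos: [0.5593, -0.121, 0.0561]
tcp_rot: [0.007, 0.629, 0.777, 0.003]
force: [-0.1, -0.6, 0.1]
opening: 0.0429
tcp [ 0.5593 -0.121   0.0561] toolx ang 12.03990276751317 tilt 0.9229840045657727 F [-0.07 -0.61  0.07] op 0.04294816219548618 t 2.7667
in viewer [-0.0021 -0.2486]
tool travel cm [ 1.59 -0.01 -0.07]
```

View pics/w3.png

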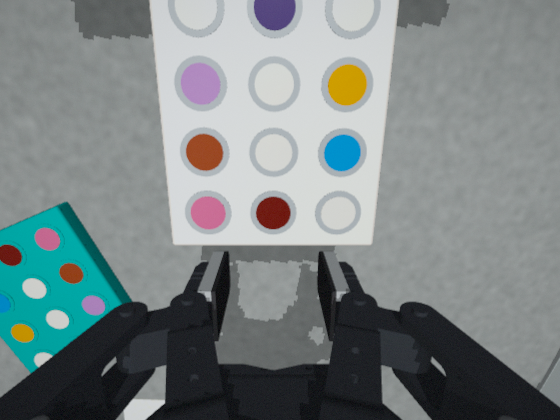

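View pics/sc3.png

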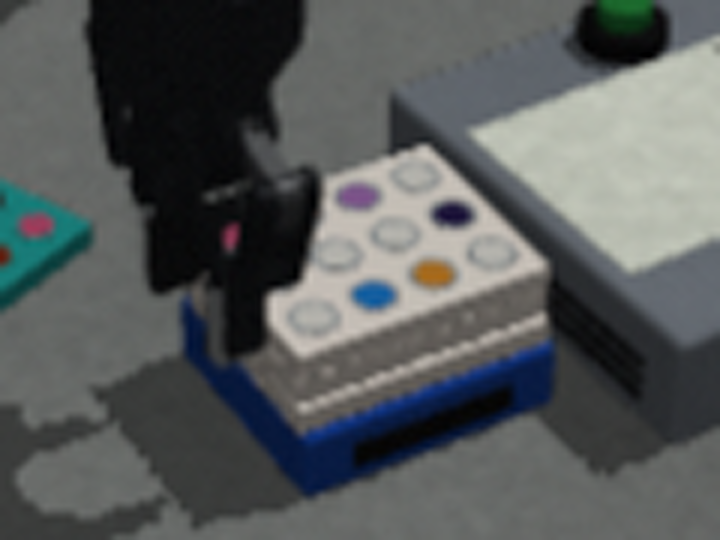

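Run:
```python
from h import *
I,K,Rc,t=cam("scene");s=sense();M=Rq(s["tcp_rot"]);p=s["tcp_pos"]
for z in(-.004,-.002,0):
  for y in(.0215,.030,.036):
    for x in(-.011,.011):
      q=proj(p+M@[x,y,z],K,Rc,t);print(z,y,x,np.round((q-[220,200])*6,0),round((p+M@[x,y,z])[2],4))
```

```text
-0.004 0.0215 -0.011 [202. 356.] 0.0607
-0.004 0.0215 0.011 [255. 337.] 0.0605
-0.004 0.03 -0.011 [213. 369.] 0.0608
-0.004 0.03 0.011 [266. 350.] 0.0606
-0.004 0.036 -0.011 [221. 378.] 0.0609
-0.004 0.036 0.011 [274. 359.] 0.0607
-0.002 0.0215 -0.011 [202. 361.] 0.0587
-0.002 0.0215 0.011 [255. 342.] 0.0585
-0.002 0.03 -0.011 [213. 373.] 0.0588
-0.002 0.03 0.011 [266. 354.] 0.0586
-0.002 0.036 -0.011 [221. 382.] 0.0589
-0.002 0.036 0.011 [274. 363.] 0.0587
0 0.0215 -0.011 [202. 365.] 0.0567
0 0.0215 0.011 [255. 346.] 0.0565
0 0.03 -0.011 [213. 378.] 0.0568
0 0.03 0.011 [266. 359.] 0.0566
0 0.036 -0.011 [221. 387.] 0.0569
0 0.036 0.011 [274. 368.] 0.0567
```

```bash
python3 -m creep '[{"travel":[0.3,-0.01,0],"yaw":0,"claw":0.5},{"travel":[0.3,-0.01,0],"yaw":0,"claw":0.5},{"travel":[0.4,-0.02,0],"yaw":0,"claw":0.5},{"travel":[0.4,-0.02,0],"yaw":0,"claw":0.5},{"travel":[0.4,-0.02,0],"yaw":0,"claw":0.5},{"travel":[0.4,-0.02,0],"yaw":0,"claw":0.5}]'
python3 tgt.py 0.5558 -0.1055 0.0567
python3 - <<'E'
from h import *
I,*_=cam("wrist");cv2.imwrite("pics/w4.png",I)
I,*_=cam("scene");cv2.imwrite("pics/sc4.png",cv2.resize(I[200:290,220:340],None,fx=6,fy=6,interpolation=cv2.INTER_CUBIC))
E
```

```text
time_s: 3.42
tcp_pos: [0.555, -0.1009, 0.0565]
tcp_rot: [0.009, 0.63, 0.777, 0.003]
force: [-0.2, -0.9, 0.5]
opening: 0.0429
tcp [ 0.555  -0.1009  0.0565] toolx ang 11.906857144337465 tilt 1.1054651243996174 F [-0.24 -0.88  0.53] op 0.04285392478871265 t 3.4167
in viewer [-0.0013 -0.2281]
tool travel cm [-0.47 -0.01 -0.02]
```

View pics/w4.png

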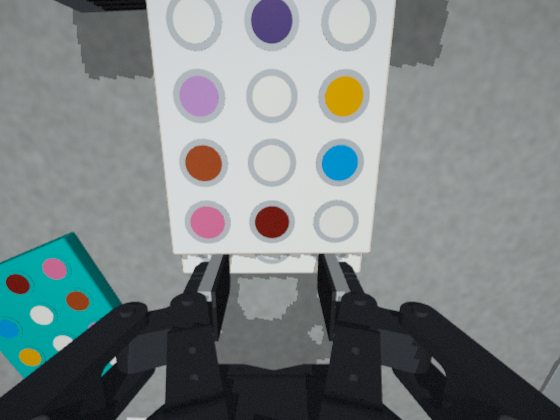

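View pics/sc4.png

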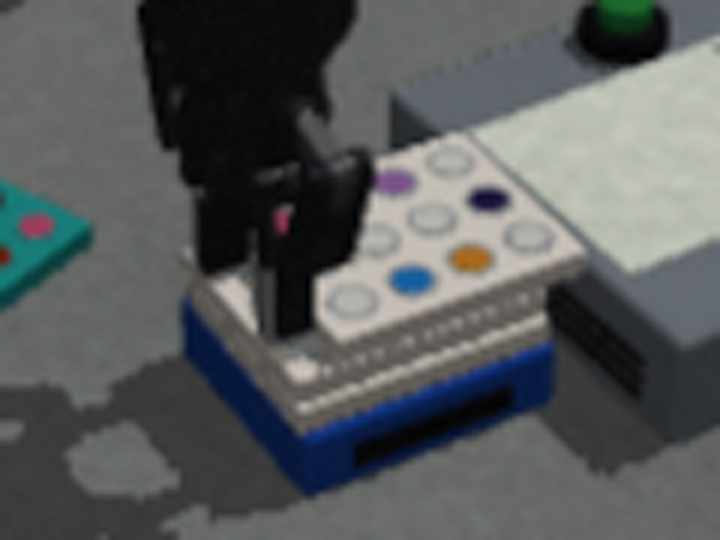

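The plate slides with about 1 N. The stack below is still, with its edge corners unchanged at (548,345) and (303,435), and the plate has started across the gap. I keep pushing.

```bash
python3 -m creep '[{"travel":[0.4,-0.02,0],"yaw":0,"claw":0.5},{"travel":[0.4,-0.02,0],"yaw":0,"claw":0.5},{"travel":[0.4,-0.02,0],"yaw":0,"claw":0.5},{"travel":[0.4,-0.02,0],"yaw":-0.2,"claw":0.5},{"travel":[0.4,-0.02,0],"yaw":-0.2,"claw":0.5},{"travel":[0.4,-0.02,0],"yaw":-0.2,"claw":0.5},{"travel":[0.4,-0.02,0],"yaw":-0.2,"claw":0.5},{"travel":[0.4,-0.02,0],"yaw":-0.2,"claw":0.5},{"travel":[0.4,-0.02,0],"yaw":-0.2,"claw":0.5},{"travel":[0.4,-0.02,0],"yaw":-0.2,"claw":0.5}]'
python3 tgt.py
python3 - <<'E'
from h import *
I,*_=cam("wrist");cv2.imwrite("pics/w5.png",I)
I,*_=cam("scene");cv2.imwrite("pics/sc5.png",cv2.resize(I[190:290,220:360],None,fx=5.5,fy=5.5,interpolation=cv2.INTER_CUBIC))
E
```

```text
time_s: 4.35
tcp_pos: [0.5439, -0.0587, 0.0565]
tcp_rot: [0.01, 0.619, 0.785, 0.003]
force: [0.6, -2.6, 1.7]
opening: 0.0428
tcp [ 0.5439 -0.0587  0.0565] toolx ang 13.456815201482613 tilt 1.1899890724392364 F [ 0.64 -2.56  1.69] op 0.04281825988639799 t 4.35
in viewer [-0.0017 -0.1845]
```

View pics/w5.png

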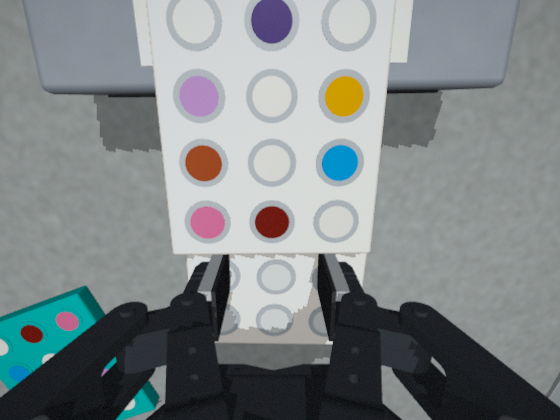

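View pics/sc5.png

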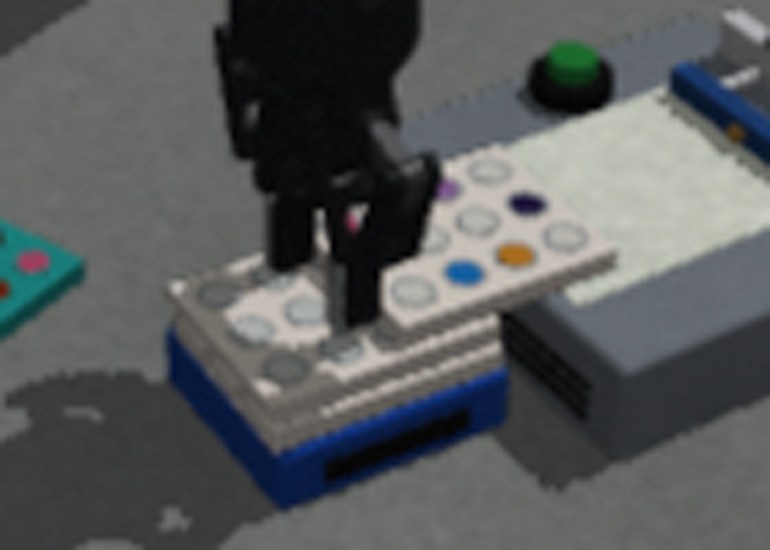

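Wrist picture: plate square on the fingers, its rear edge at row 252, the stack still beneath. I continue.

```bash
python3 -m creep '[{"travel":[0.4,-0.01,0],"yaw":-0.2,"claw":0.5},{"travel":[0.4,-0.01,0],"yaw":-0.2,"claw":0.5},{"travel":[0.4,-0.01,0],"yaw":-0.2,"claw":0.5},{"travel":[0.4,-0.01,0],"yaw":-0.2,"claw":0.5},{"travel":[0.4,0,0],"yaw":0,"claw":0.5},{"travel":[0.4,0,0],"yaw":0,"claw":0.5},{"travel":[0.4,0,0],"yaw":0,"claw":0.5},{"travel":[0.4,0,0],"yaw":0,"claw":0.5},{"travel":[0.4,0,0],"yaw":0,"claw":0.5},{"travel":[0.4,0,0],"yaw":0,"claw":0.5},{"travel":[0.4,0,0],"yaw":0,"claw":0.5},{"travel":[0.4,0,0],"yaw":0,"claw":0.5}]'
python3 tgt.py
python3 - <<'E'
from h import *
I,*_=cam("wrist");cv2.imwrite("pics/w6.png",I)
I,*_=cam("scene");cv2.imwrite("pics/sc6.png",cv2.resize(I[180:290,220:400],None,fx=4.4,fy=4.4,interpolation=cv2.INTER_CUBIC))
E
```

```text
time_s: 5.45
tcp_pos: [0.5294, -0.0073, 0.055]
tcp_rot: [0.009, 0.613, 0.79, 0.002]
force: [0.2, -1.2, -0.2]
opening: 0.0426
tcp [ 0.5294 -0.0073  0.055 ] toolx ang 14.345774966209746 tilt 1.032908210383157 F [ 0.25 -1.23 -0.21] op 0.04260571980521251 t 5.45
in viewer [-0.0032 -0.131 ]
```

View pics/w6.png

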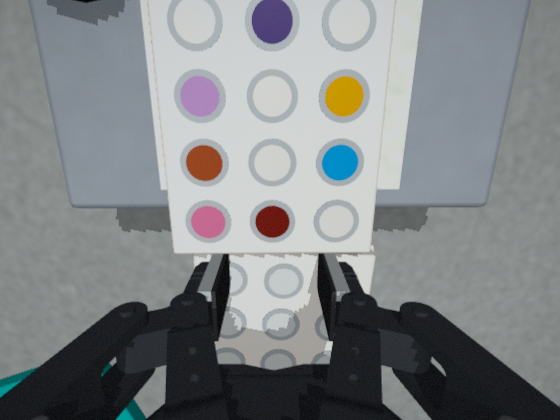

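View pics/sc6.png

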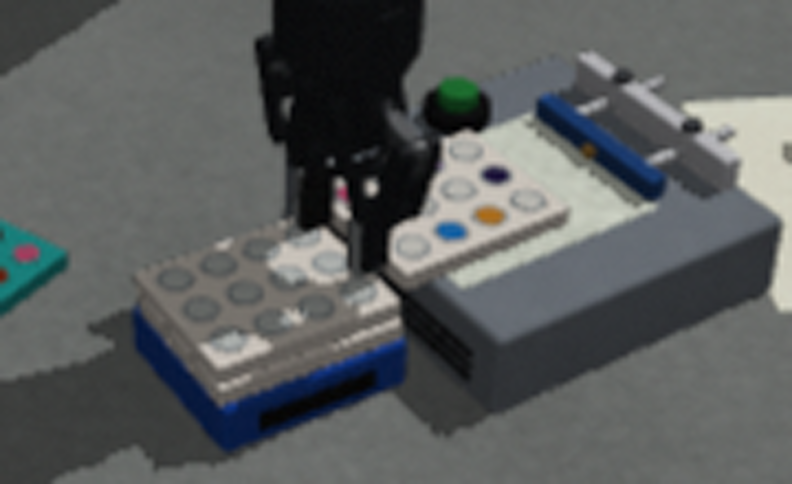

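```bash
python3 -m creep '[{"travel":[0.4,0.01,-0.06],"yaw":0,"claw":0.5},{"travel":[0.4,0.01,-0.03],"yaw":0,"claw":0.5},{"travel":[0.4,0.01,-0.02],"yaw":0,"claw":0.5},{"travel":[0.4,0.01,-0.01],"yaw":0,"claw":0.5},{"travel":[0.4,0.01,-0.01],"yaw":0,"claw":0.5},{"travel":[0.3,0.01,-0.01],"yaw":0,"claw":0.5},{"travel":[0.3,0.01,-0.01],"yaw":0,"claw":0.5},{"travel":[0.2,0,0],"yaw":0,"claw":0.5}]'
python3 tgt.py
python3 - <<'E'
from h import *
I,*_=cam("wrist");cv2.imwrite("pics/w7.png",I)
I,*_=cam("scene");cv2.imwrite("pics/sc7.png",cv2.resize(I[180:290,220:400],None,fx=4.4,fy=4.4,interpolation=cv2.INTER_CUBIC))
E
```

```text
time_s: 6.22
tcp_pos: [0.5224, 0.0226, 0.0563]
tcp_rot: [0.009, 0.613, 0.79, 0.002]
force: [0.8, -1.4, -0.5]
opening: 0.0429
tcp [0.5224 0.0226 0.0563] toolx ang 14.352957461560123 tilt 1.0310519434056025 F [ 0.79 -1.38 -0.5 ] op 0.042918236401211535 t 6.2167
in viewer [-0.0026 -0.1004]
```

View pics/w7.png

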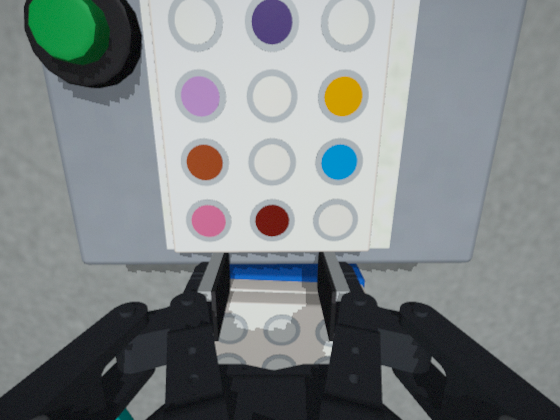

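View pics/sc7.png

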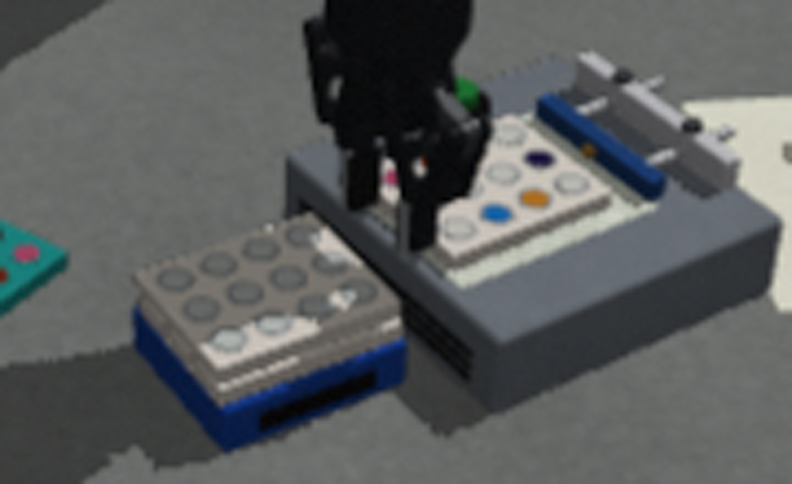

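The plate is now wholly and flat on the light. There are about 15 mm left, which I take slowly while watching the force.

```bash
python3 -m creep '[{"travel":[0.25,0,0],"yaw":0,"claw":0.5},{"travel":[0.25,0,0],"yaw":0,"claw":0.5},{"travel":[0.25,0,0],"yaw":0,"claw":0.5},{"travel":[0.2,0,0],"yaw":0,"claw":0.5}]'
python3 tgt.py
python3 - <<'E'
from h import *
for n in("scene","side"):
    I,*_=cam(n);
    c=I[180:250,300:400] if n=="scene" else I[160:250,220:340]
    cv2.imwrite(f"pics/{n}8.png",cv2.resize(c,None,fx=6.5,fy=6.5,interpolation=cv2.INTER_CUBIC))
E
```

```text
time_s: 6.65
tcp_pos: [0.5202, 0.032, 0.0564]
tcp_rot: [0.009, 0.613, 0.79, 0.002]
force: [0.1, -1.8, 0.5]
opening: 0.0428
tcp [0.5202 0.032  0.0564] toolx ang 14.31918795304135 tilt 1.0674692299383342 F [ 0.11 -1.77  0.49] op 0.04279398615857868 t 6.65
in viewer [-0.0024 -0.0907]
```

View pics/scene8.png

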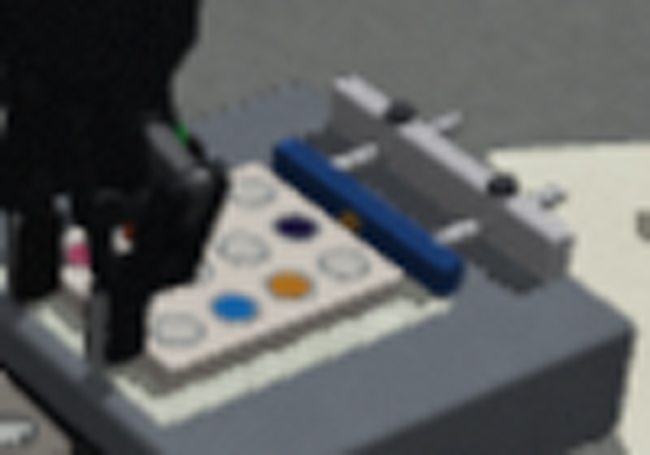

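View pics/side8.png

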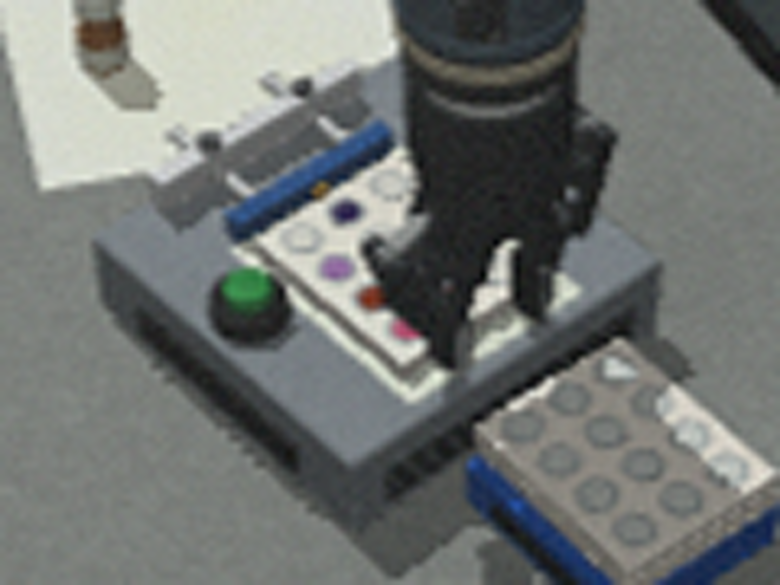

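About 6 mm remain, and the gap looks parallel. I go on at 1 to 1.5 mm a row.

```bash
python3 -m creep '[{"travel":[0.15,0,0],"yaw":0,"claw":0.5},{"travel":[0.15,0,0],"yaw":0,"claw":0.5}]'; python3 -m creep '[{"travel":[0.12,0,0],"yaw":0,"claw":0.5},{"travel":[0.1,0,0],"yaw":0,"claw":0.5}]';python3 tgt.py
```

```text
time_s: 6.92
tcp_pos: [0.5194, 0.0351, 0.0564]
tcp_rot: [0.009, 0.613, 0.79, 0.002]
force: [-0.8, -0.9, 0.4]
opening: 0.0429
time_s: 7.08
tcp_pos: [0.5189, 0.0373, 0.0564]
tcp_rot: [0.009, 0.613, 0.79, 0.002]
force: [1.5, -1.8, -0.5]
opening: 0.0427
tcp [0.5189 0.0373 0.0564] toolx ang 14.32676711749454 tilt 1.0721532144310064 F [ 1.5  -1.83 -0.48] op 0.04268066088469912 t 7.0833
in viewer [-0.0024 -0.0852]
```

Run:
```python
from h import *
for n in("scene","side"):
    I,*_=cam(n);
    c=I[180:250,300:400] if n=="scene" else I[160:250,220:340]
    cv2.imwrite(f"pics/{n}9.png",cv2.resize(c,None,fx=6.5,fy=6.5,interpolation=cv2.INTER_CUBIC))
```

```text
(no output)
```

View pics/scene9.png

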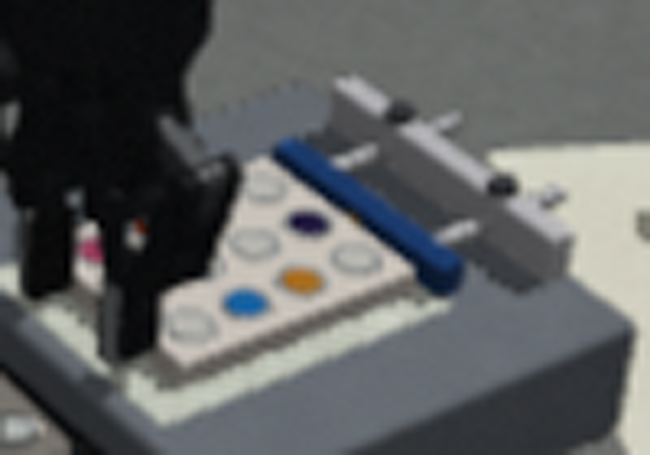

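View pics/side9.png

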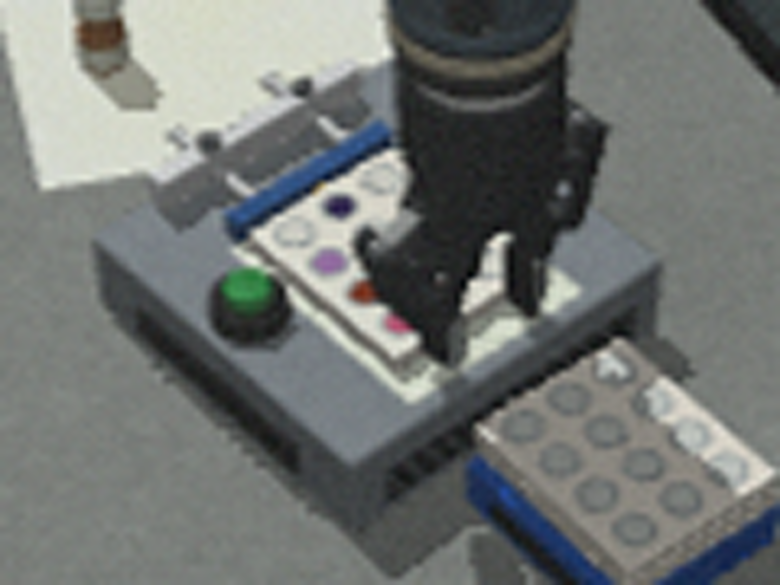

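The pin has almost vanished, so about 1 to 2 mm remain. I go on in 1 mm steps until the force rises.

```bash
python3 -m creep '[{"travel":[0.1,0,0],"yaw":0,"claw":0.5}]'; python3 -m creep '[{"travel":[0.1,0,0],"yaw":0,"claw":0.5}]'
```

```text
time_s: 7.27
tcp_pos: [0.5187, 0.0383, 0.0564]
tcp_rot: [0.009, 0.613, 0.79, 0.002]
force: [0.3, -1.9, 0.2]
opening: 0.0426
time_s: 7.35
tcp_pos: [0.5184, 0.0393, 0.0564]
tcp_rot: [0.009, 0.613, 0.79, 0.002]
force: [0.5, -1.3, 0.8]
opening: 0.0427
```

```bash
for i in 1; do python3 -m creep '[{"travel":[0.1,0,0],"yaw":0,"claw":0.5}]'; python3 -m creep '[{"travel":[0.1,0,0],"yaw":0,"claw":0.5}]'; done
```

```text
time_s: 7.43
tcp_pos: [0.5182, 0.0403, 0.0564]
tcp_rot: [0.009, 0.613, 0.79, 0.002]
force: [0.1, -2.1, 0.7]
opening: 0.0428
time_s: 7.52
tcp_pos: [0.5179, 0.0412, 0.0564]
tcp_rot: [0.009, 0.613, 0.79, 0.002]
force: [-0.2, -2.3, 0.9]
opening: 0.0431
```

```bash
python3 -m creep '[{"travel":[0.1,0,0],"yaw":0,"claw":0.5}]'
python3 - <<'E'
from h import *
for n in("scene",):
    I,*_=cam(n);
    c=I[180:250,300:400]
    cv2.imwrite(f"pics/{n}10.png",cv2.resize(c,None,fx=7.5,fy=7.5,interpolation=cv2.INTER_CUBIC))
E
```

```text
time_s: 7.6
tcp_pos: [0.5178, 0.0416, 0.0564]
tcp_rot: [0.01, 0.614, 0.79, 0.002]
force: [1.7, -8.8, 0.2]
opening: 0.0429
```

View pics/scene10.png

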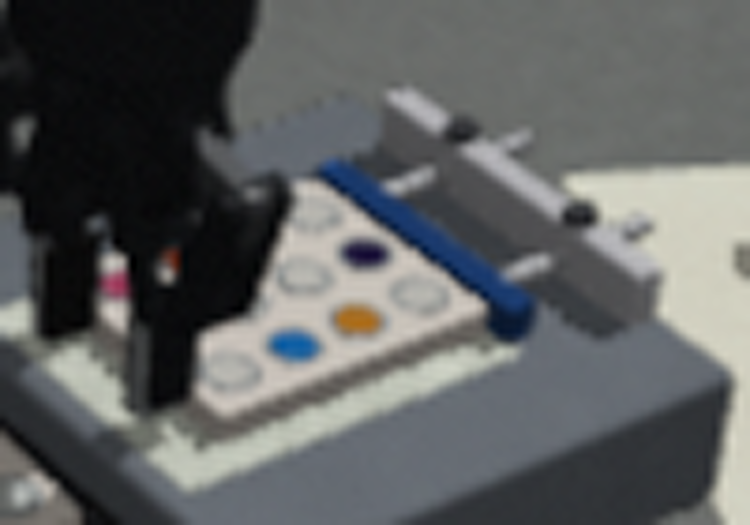

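The force jumped to 8.8 N, so the plate has met the bar. One more light press to seat it square, then I back straight off.

```bash
python3 -m creep '[{"travel":[0.1,0,0],"yaw":0,"claw":0.5},{"travel":[0.1,0,0],"yaw":0,"claw":0.5}]';python3 tgt.py; python3 -m creep '[{"travel":[-0.1,0,-0.02],"yaw":0,"claw":0.5},{"travel":[-0.3,0,-0.05],"yaw":0,"claw":0.5},{"travel":[-1,0,-0.1],"yaw":0,"claw":0.5},{"travel":[-2,0,-0.1],"yaw":0,"claw":0.5},{"travel":[-0.5,0,-2],"yaw":0,"claw":0.5},{"travel":[0,0,-3],"yaw":0,"claw":0.5},{"travel":[0,0,-3],"yaw":0,"claw":0.5},{"travel":[0,0,-3],"yaw":0,"claw":1},{"travel":[0,0,0],"yaw":0,"claw":1}]'
python3 - <<'E'
from h import *
I,K,Rc,t=cam("wrist");np.savez("w11.npz",I=I,K=K,Rc=Rc,t=t);cv2.imwrite("pics/w11.png",I)
I,*_=cam("scene");cv2.imwrite("pics/sc11.png",cv2.resize(I[180:290,220:400],None,fx=4.4,fy=4.4,interpolation=cv2.INTER_CUBIC))
E
python3 tgt.py
```

```text
time_s: 7.82
tcp_pos: [0.5177, 0.0415, 0.0565]
tcp_rot: [0.012, 0.614, 0.789, 0.0]
force: [1.8, -7.8, 0.2]
opening: 0.0423
tcp [0.5177 0.0415 0.0565] toolx ang 14.209367073554475 tilt 1.352328167447677 F [ 1.77 -7.82  0.16] op 0.04234663513985992 t 7.8167
in viewer [-0.0025 -0.0809]
time_s: 8.57
tcp_pos: [0.5241, 0.0013, 0.1728]
tcp_rot: [0.008, 0.614, 0.79, -0.0]
force: [0.3, -0.0, 0.4]
opening: 0.0198
tcp [0.5224 0.0013 0.1686] toolx ang 14.302819960629492 tilt 0.7526924667891949 F [ 0.69  0.86 -0.71] op 0.0044323063315323385 t 8.6667
in viewer [-0.0078 -0.1209]
```

View pics/w11.png

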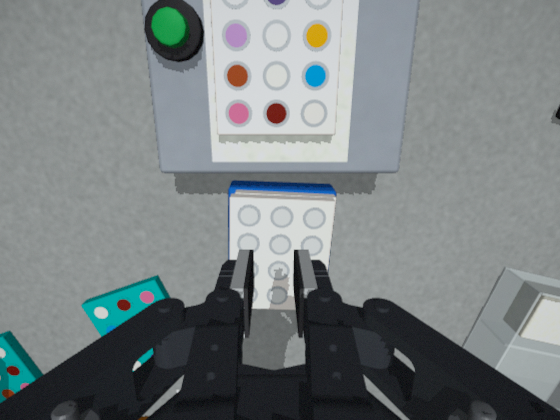

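View pics/sc11.png

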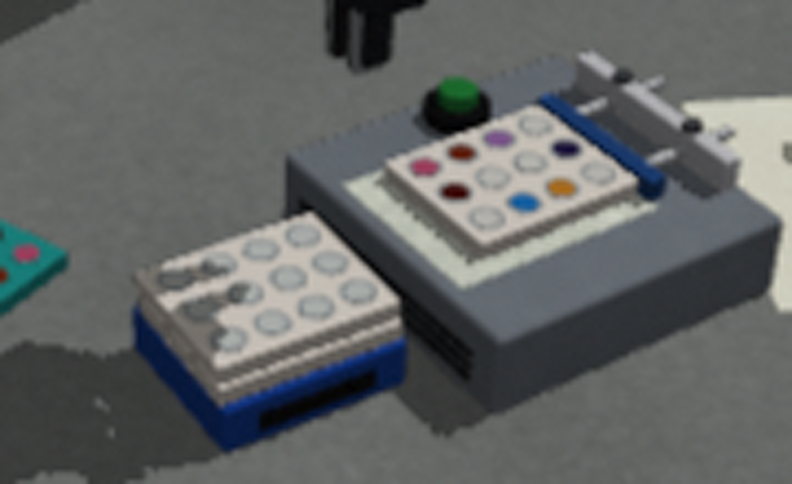

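The plate lies square against the bar with no gap visible and no pin showing, and the stack is undisturbed. Next I measure the button, with its centre near (169,27), and look from farther forward for a better check.

```bash
python3 -m creep '[{"travel":[2,0,0],"yaw":0,"claw":1},{"travel":[3,0,0],"yaw":0,"claw":1},{"travel":[3,0,0],"yaw":0,"claw":1},{"travel":[1.5,0,0],"yaw":0,"claw":1},{"travel":[0,0,0],"yaw":0,"claw":1}]'
python3 - <<'E'
from h import *
d=np.load("w11.npz");print(ray((169,27),.07,d["K"],d["Rc"],d["t"]))
I,K,Rc,t=cam("wrist");np.savez("w12.npz",I=I,K=K,Rc=Rc,t=t);cv2.imwrite("pics/w12.png",I)
hsv=cv2.cvtColor(I,cv2.COLOR_BGR2HSV);m=cv2.inRange(hsv,(45,120,60),(75,255,255));n,l,s,c=cv2.connectedComponentsWithStats(m)
for i in range(1,n):
    if s[i,4]>200: print(s[i],c[i],ray(c[i],.07,K,Rc,t))
E
python3 tgt.py
```

```text
time_s: 9.08
tcp_pos: [0.496, 0.0939, 0.1613]
tcp_rot: [0.003, 0.615, 0.788, -0.004]
force: [0.7, -0.4, -0.3]
opening: 0.0001
[0.4267563  0.10357985 0.07      ]
[169 155  35  35 900] [185.81888889 171.68111111] [0.42689095 0.10438717 0.07      ]
tcp [0.496  0.0929 0.1611] toolx ang 14.059553916602098 tilt 0.6582178211160896 F [-0.21 -0.51 -0.98] op -0.00019141404786024321 t 9.1333
in viewer [-0.0109 -0.0257]
```

View pics/w12.png

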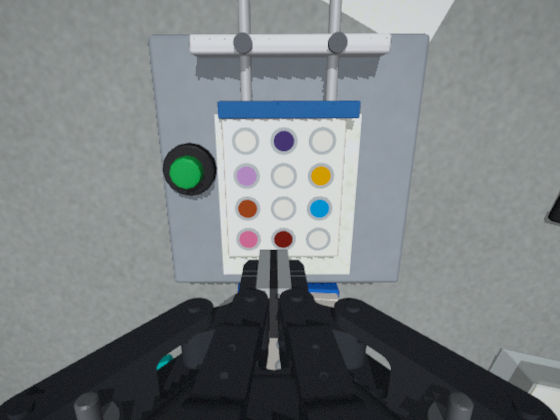

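The plate's front edge is flush with and parallel to the blue bar (row 118, columns 228–350), and the pin is hidden. The button centre is at (186,172). Next I move over it with the fingers shut.

```bash
python3 tgt.py .4267 .105 .0800; python3 -m creep '[{"travel":[-0.1,-2.2,0],"yaw":0,"claw":1},{"travel":[-0.1,-2.5,0],"yaw":0,"claw":1},{"travel":[-0.1,-2,0],"yaw":0,"claw":1},{"travel":[0,0,0],"yaw":0,"claw":1},{"travel":[0,0,0],"yaw":0,"claw":1}]';python3 tgt.py .4267 .105 .0800
```

```text
tcp [0.496  0.0929 0.1611] toolx ang 14.059553916602098 tilt 0.6582178211160896 F [-0.21 -0.51 -0.98] op -0.00019141404786024321 t 9.1333
in viewer [-0.0109 -0.0257]
tool travel cm [ 2.94 -6.4   8.1 ]
time_s: 9.55
tcp_pos: [0.4286, 0.0698, 0.1566]
tcp_rot: [0.001, 0.615, 0.789, -0.008]
force: [-0.6, 0.6, 1.3]
opening: -0.0002
tcp [0.4286 0.0698 0.1566] toolx ang 14.09894358501792 tilt 0.8774866137792361 F [-0.57  0.62  1.31] op -0.00023512523769965402 t 9.55
in viewer [-0.0819 -0.0316]
tool travel cm [3.55 0.75 7.61]
```

```bash
python3 -m creep '[{"travel":[2,0.4,0],"yaw":0,"claw":1},{"travel":[1.5,0.3,0],"yaw":0,"claw":1},{"travel":[0,0,2],"yaw":0,"claw":1},{"travel":[0,0,2],"yaw":0,"claw":1},{"travel":[0,0,1.5],"yaw":0,"claw":1},{"travel":[0,0,0],"yaw":0,"claw":1}]';python3 tgt.py .4267 .105 .0720
python3 - <<'E'
from h import *
I,K,Rc,t=cam("side");cv2.imwrite("pics/s13.png",cv2.resize(I[130:250,220:360],None,fx=5,fy=5,interpolation=cv2.INTER_CUBIC))
I,K,Rc,t=cam("scene");cv2.imwrite("pics/sc13.png",cv2.resize(I[150:270,270:410],None,fx=5,fy=5,interpolation=cv2.INTER_CUBIC))
E
```

```text
time_s: 10.05
tcp_pos: [0.4322, 0.1035, 0.0983]
tcp_rot: [0.003, 0.617, 0.787, -0.006]
force: [-0.7, -0.2, 0.2]
opening: 0.0
tcp [0.4322 0.1035 0.0983] toolx ang 13.839444038891116 tilt 0.780716292790836 F [-0.71 -0.17  0.17] op 3.5003279111924555e-05 t 10.05
in viewer [-0.0702  0.0003]
tool travel cm [ 0.3  -0.48  2.63]
```

View pics/s13.png

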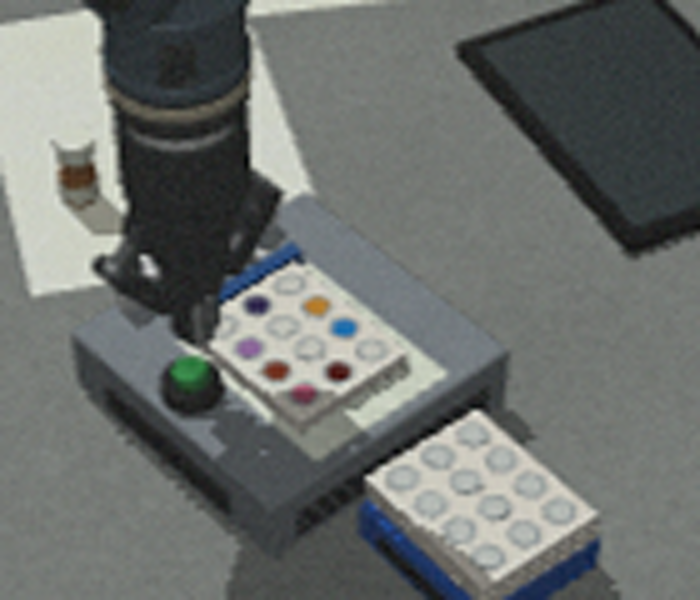

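View pics/sc13.png

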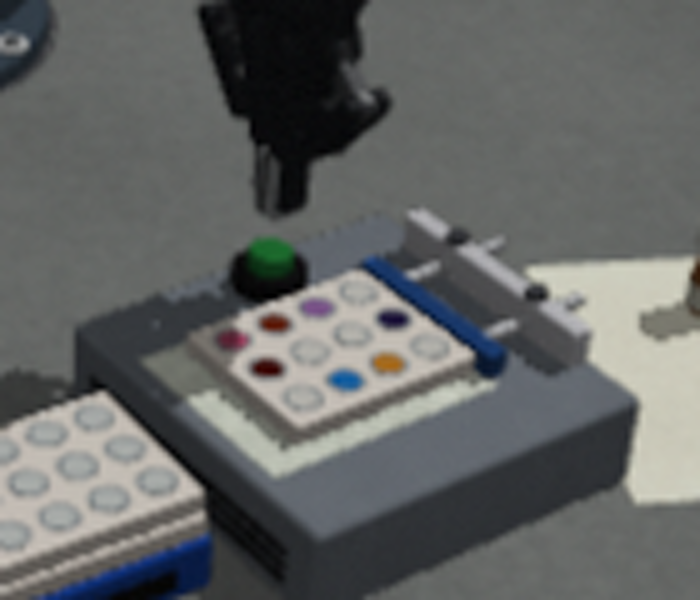

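```bash
python3 -m creep '[{"travel":[0.3,-0.55,0.8],"yaw":0,"claw":1},{"travel":[0,-0.05,0.8],"yaw":0,"claw":1},{"travel":[0,0,0],"yaw":0,"claw":1}]';python3 tgt.py .4267 .105 .0700
```

```text
time_s: 10.4
tcp_pos: [0.4283, 0.1051, 0.0851]
tcp_rot: [0.004, 0.617, 0.787, -0.004]
force: [-0.3, -0.4, 0.1]
opening: 0.0002
tcp [0.4283 0.1051 0.0851] toolx ang 13.75618199976644 tilt 0.677778199912321 F [-0.31 -0.39  0.09] op 0.00016306755532374516 t 10.4
in viewer [-0.0736  0.0027]
tool travel cm [ 0.05 -0.15  1.51]
```

```bash
python3 -m creep '[{"travel":[0.05,-0.15,0.6],"yaw":0,"claw":1},{"travel":[0,0,0.5],"yaw":0,"claw":1}]';python3 -m creep '[{"travel":[0,0,0.2],"yaw":0,"claw":1}]'; python3 -m creep '[{"travel":[0,0,0.2],"yaw":0,"claw":1}]'; python3 -m creep '[{"travel":[0,0,0.2],"yaw":0,"claw":1}]'; python3 tgt.py .4267 .105 .064
```

```text
time_s: 10.57
tcp_pos: [0.4274, 0.1052, 0.0745]
tcp_rot: [0.005, 0.617, 0.787, -0.003]
force: [-0.5, 1.1, 0.4]
opening: -0.0001
time_s: 10.65
tcp_pos: [0.4274, 0.1052, 0.072]
tcp_rot: [0.005, 0.617, 0.787, -0.003]
force: [-0.1, -0.4, 1.3]
opening: -0.0003
time_s: 10.73
tcp_pos: [0.4274, 0.1052, 0.0699]
tcp_rot: [0.005, 0.617, 0.787, -0.003]
force: [-1.1, 0.1, 3.8]
opening: -0.0003
time_s: 10.82
tcp_pos: [0.4274, 0.1052, 0.0679]
tcp_rot: [0.005, 0.617, 0.787, -0.003]
force: [-1.9, 0.8, 11.2]
opening: -0.0001
tcp [0.4274 0.1052 0.0679] toolx ang 13.763954669094545 tilt 0.6722877854654075 F [-1.88  0.77 11.2 ] op -6.951244644305166e-05 t 10.8167
in viewer [-0.0744  0.0031]
tool travel cm [-0.   -0.07  0.39]
```

```bash
python3 -m creep '[{"travel":[0,0,0],"yaw":0,"claw":1}]'; python3 -m creep '[{"travel":[0,0,0.1],"yaw":0,"claw":1}]'
python3 - <<'E'
from h import *
I,K,Rc,t=cam("side");cv2.imwrite("pics/s14.png",cv2.resize(I[170:240,230:320],None,fx=8,fy=8,interpolation=cv2.INTER_CUBIC))
I,K,Rc,t=cam("scene");cv2.imwrite("pics/sc14.png",cv2.resize(I[170:240,290:380],None,fx=8,fy=8,interpolation=cv2.INTER_CUBIC))
E
```

```text
time_s: 10.9
tcp_pos: [0.4274, 0.1052, 0.0681]
tcp_rot: [0.005, 0.617, 0.787, -0.003]
force: [-1.9, 0.3, 5.1]
opening: 0.0001
time_s: 10.98
tcp_pos: [0.4275, 0.1053, 0.0676]
tcp_rot: [0.005, 0.617, 0.787, -0.003]
force: [-5.9, -1.4, 23.4]
opening: 0.0001
```

View pics/s14.png

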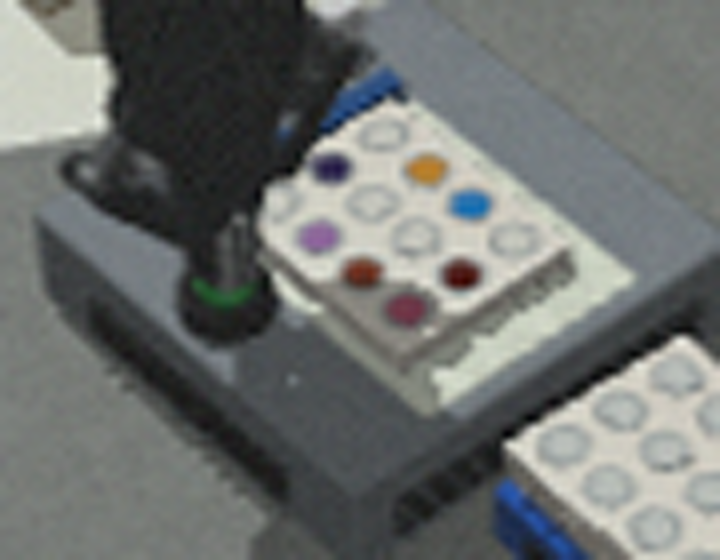

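View pics/sc14.png

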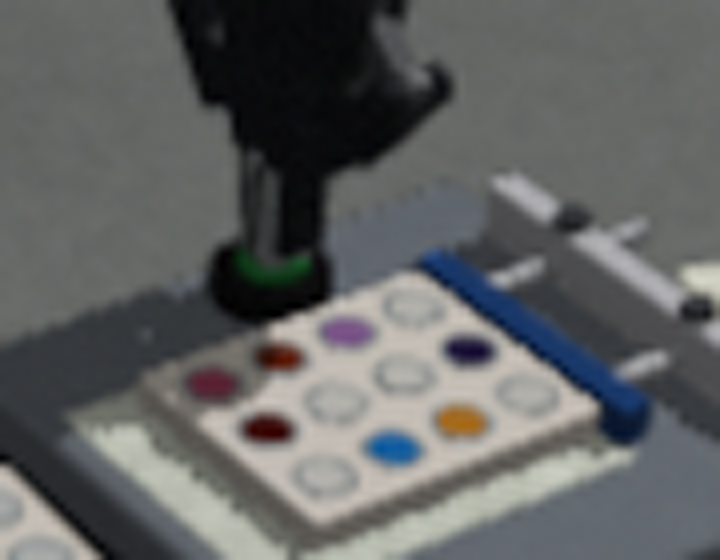

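The force rises steeply at z = 0.0676 (23 N), so something hard has been met. I check whether that is the button's bottom stop or the collar, by comparing projected heights.

Run:
```python
from h import *
I,K,Rc,t=cam("scene");s=sense();M=Rq(s["tcp_rot"]);p=s["tcp_pos"];print(np.round(p,4),np.round(s["force"],1))
def circ(c,r,z): return np.array([proj([c[0]+r*np.cos(a),c[1]+r*np.sin(a),z],K,Rc,t) for a in np.linspace(0,6.28,60)])
c=(.4265,.106)
A=cv2.imread("pics/sc13.png");B=cv2.imread("pics/sc14.png")
outs=[]
for im,(ox,oy),sc,zs in((A,(270,150),5,(.070,)),(B,(290,170),8,(.064,.068))):
    im=cv2.resize(im,None,fx=16/sc,fy=16/sc,interpolation=cv2.INTER_CUBIC)
    x0,y0=int((310-ox)*16),int((188-oy)*16)
    raw=im[y0:y0+400,x0:x0+400].copy();o=raw.copy()
    for z,r,col in[(.052,.02,(255,0,255))]+[(z,.012,[(0,0,255),(0,255,255)][i]) for i,z in enumerate(zs)]+[(.062,.02,(255,255,0))]:
        q=((circ(c,r,z)+.5-[310,188])*16).astype(np.int32);cv2.polylines(o,[q],True,col,1)
    outs.append(np.hstack([raw,o])[:300])
cv2.imwrite("pics/cmp.png",np.vstack(outs))
```

```text
[0.4275 0.1053 0.0679] [-4.4 -0.6 15. ]
```

View pics/cmp.png

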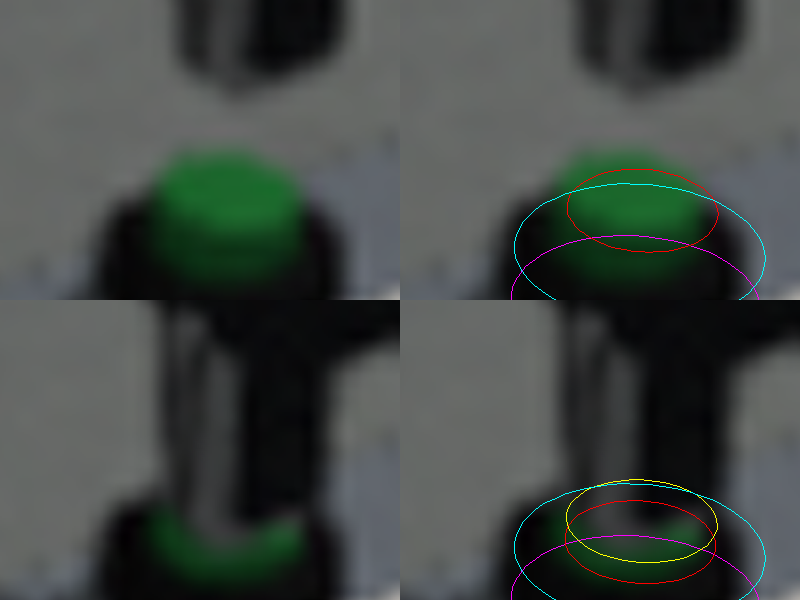

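Run:
```python
from h import *
I,K,Rc,t=cam("scene");s=sense();M=Rq(s["tcp_rot"]);p=s["tcp_pos"]
f=lambda P:np.round((proj(P,K,Rc,t)+.5-[310,188])*16)
for nm,q in(("A",np.array([.4322,.1035,.0983])),("B",p)):
  for z in(0,.004):
    print(nm,z,[f(q+M@[x,y,z]).tolist() for x in(-.011,.011) for y in(-.0145,.0145)])
hsv=cv2.cvtColor(I,cv2.COLOR_BGR2HSV);m=cv2.inRange(hsv,(45,90,20),(75,255,255))[180:225,300:345]
B=I[180:225,300:345]
print("green rows");ys,xs=np.where(m)
for y in sorted(set(ys)): print(y+180,[(int(x)+300,int(B[y,x,1])) for x in xs[ys==y]])
```

```text
A 0 [[142.0, 58.0], [252.0, 143.0], [254.0, 21.0], [365.0, 104.0]]
A 0.004 [[140.0, 80.0], [250.0, 165.0], [252.0, 42.0], [363.0, 126.0]]
B 0 [[130.0, 203.0], [239.0, 288.0], [241.0, 165.0], [351.0, 249.0]]
B 0.004 [[129.0, 224.0], [237.0, 310.0], [239.0, 186.0], [349.0, 270.0]]
green rows
201 [(319, 29), (320, 45)]
202 [(319, 33), (320, 55), (321, 52), (326, 57), (327, 76), (328, 62)]
203 [(319, 25), (320, 48), (321, 59), (322, 60), (325, 61), (326, 64), (327, 71), (328, 51)]
204 [(320, 29), (321, 46), (322, 56), (323, 57), (324, 56), (325, 54), (326, 49), (327, 39), (328, 26)]
205 [(321, 23), (322, 32), (323, 34), (324, 33), (325, 32), (326, 29)]
```

I now lift off in 1 mm steps, reading the spring force against height to confirm the travel.

```bash
for i in 1; do python3 -m creep '[{"travel":[0,0,-0.05],"yaw":0,"claw":1}]'; python3 -m creep '[{"travel":[0,0,0],"yaw":0,"claw":1}]'; python3 -m creep '[{"travel":[0,0,-0.1],"yaw":0,"claw":1}]'; python3 -m creep '[{"travel":[0,0,0],"yaw":0,"claw":1}]';python3 -m creep '[{"travel":[0,0,-0.1],"yaw":0,"claw":1}]';python3 -m creep '[{"travel":[0,0,0],"yaw":0,"claw":1}]';python3 -m creep '[{"travel":[0,0,-0.1],"yaw":0,"claw":1}]';python3 -m creep '[{"travel":[0,0,0],"yaw":0,"claw":1}]';python3 -m creep '[{"travel":[0,0,-0.1],"yaw":0,"claw":1}]';python3 -m creep '[{"travel":[0,0,-0.1],"yaw":0,"claw":1}]';python3 -m creep '[{"travel":[0,0,-0.1],"yaw":0,"claw":1}]'; python3 -m creep '[{"travel":[0,0,-0.1],"yaw":0,"claw":1}]';done | egrep "pos|force"
```

```text
tcp_pos: [0.4274, 0.1052, 0.0687]
force: [-1.5, -0.9, 3.9]
tcp_pos: [0.4274, 0.1052, 0.0691]
force: [-0.5, -0.4, 3.4]
tcp_pos: [0.4274, 0.1052, 0.0701]
force: [-0.1, -0.4, 3.1]
tcp_pos: [0.4274, 0.1052, 0.0703]
force: [-0.5, -0.8, 2.1]
tcp_pos: [0.4274, 0.1052, 0.0712]
force: [-0.6, -0.9, 2.3]
tcp_pos: [0.4275, 0.1053, 0.0713]
force: [-0.4, 0.1, 2.0]
tcp_pos: [0.4274, 0.1052, 0.0721]
force: [-1.3, -0.1, 0.9]
tcp_pos: [0.4274, 0.1052, 0.0722]
force: [-0.3, -0.4, 1.3]
tcp_pos: [0.4274, 0.1052, 0.0731]
force: [-1.1, 0.0, 1.4]
tcp_pos: [0.4274, 0.1052, 0.0741]
force: [-0.2, -0.4, 0.8]
tcp_pos: [0.4274, 0.1052, 0.0751]
force: [0.1, -0.7, -0.3]
tcp_pos: [0.4275, 0.1053, 0.0761]
force: [0.1, -0.3, -0.7]
```

Force falls linearly from about 4 N at 0.0685 to 0 at about 0.0745. That is the full 6 mm spring travel, so the hard stop was the button bottomed out. I retreat and check.

```bash
python3 -m creep '[{"travel":[0,0,-2],"yaw":0,"claw":1},{"travel":[0,0,-3],"yaw":0,"claw":1},{"travel":[0,0,-3],"yaw":0,"claw":1},{"travel":[-1,2,-1],"yaw":0,"claw":1},{"travel":[-2,2.5,0],"yaw":0,"claw":1},{"travel":[0,2,0],"yaw":0,"claw":1},{"travel":[0,0,0],"yaw":0,"claw":1},{"travel":[0,0,0],"yaw":0,"claw":1}]'
python3 - <<'E'
from h import *
I,K,Rc,t=cam("wrist");np.savez("w15.npz",I=I,K=K,Rc=Rc,t=t);cv2.imwrite("pics/w15.png",I)
cv2.imwrite("pics/w15c.png",cv2.resize(I[90:310,150:430],None,fx=2.8,fy=2.7,interpolation=cv2.INTER_CUBIC))
I,*_=cam("scene");cv2.imwrite("pics/sc15.png",I)
I,*_=cam("side");cv2.imwrite("pics/s15.png",I)
E
```

```text
time_s: 12.85
tcp_pos: [0.4988, 0.0918, 0.1713]
tcp_rot: [0.005, 0.617, 0.787, -0.003]
force: [-1.1, -1.3, -0.4]
opening: -0.0002
```

View pics/w15.png

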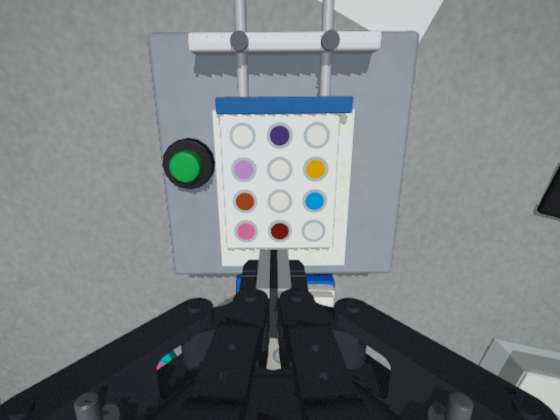

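View pics/sc15.png

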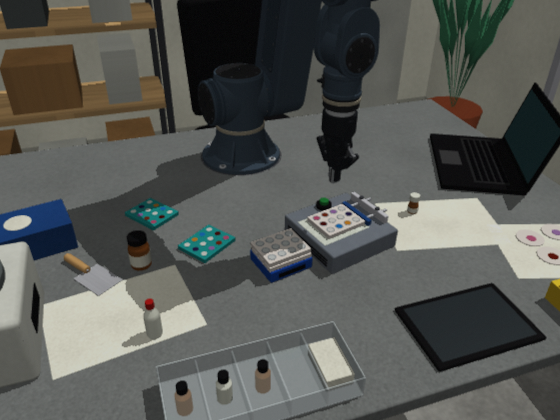

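View pics/s15.png

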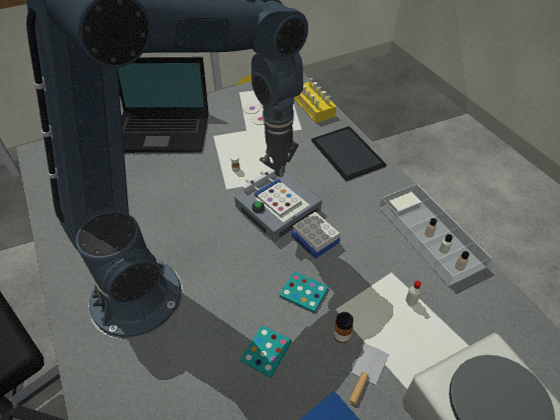

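The button is back up, the plate is flush on the bar, and the bottles are where they were. The shut tips turned out to reach lower than I assumed, so I check that the mid plate has not crept.

Run:
```python
from h import *
d=np.load("w11.npz");cv2.imwrite("pics/m11.png",cv2.resize(d["I"][170:320,215:350],None,fx=4.4,fy=4,interpolation=cv2.INTER_CUBIC)[:600])
d=np.load("w0.npz");cv2.imwrite("pics/m0.png",cv2.resize(d["I"][160:210,225:345],None,fx=6.5,fy=6.5,interpolation=cv2.INTER_CUBIC))
a=cv2.imread("pics/scene0.png")[215:285,240:325];b=cv2.imread("pics/sc15.png")[215:285,240:325]
cv2.imwrite("pics/ab.png",cv2.resize(np.vstack([np.hstack([a,b])]),None,fx=4.6,fy=4.6,interpolation=cv2.INTER_CUBIC))
```

```text
(no output)
```

View pics/m11.png

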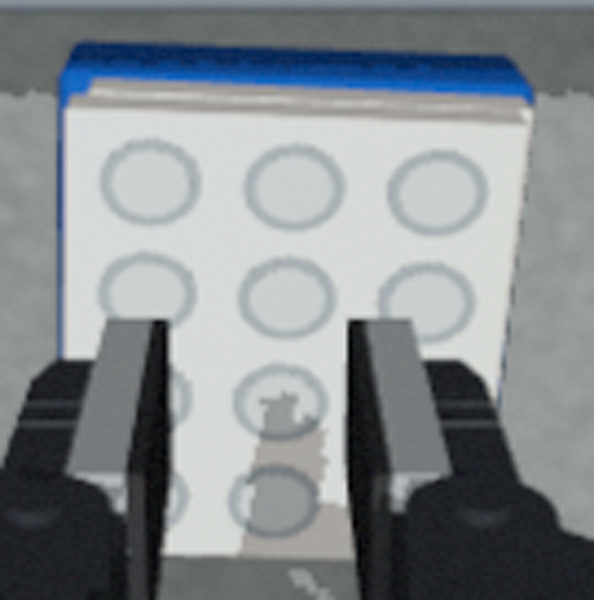

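View pics/m0.png

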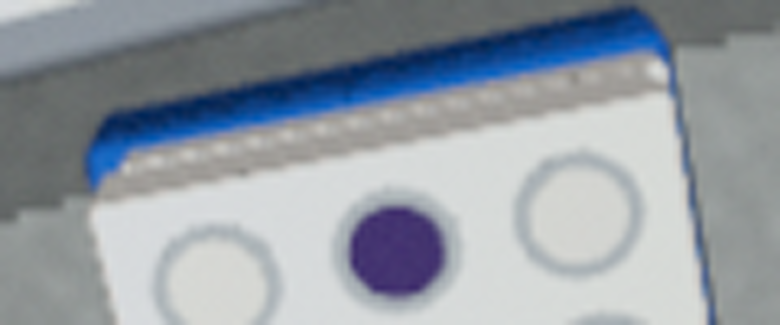

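View pics/ab.png

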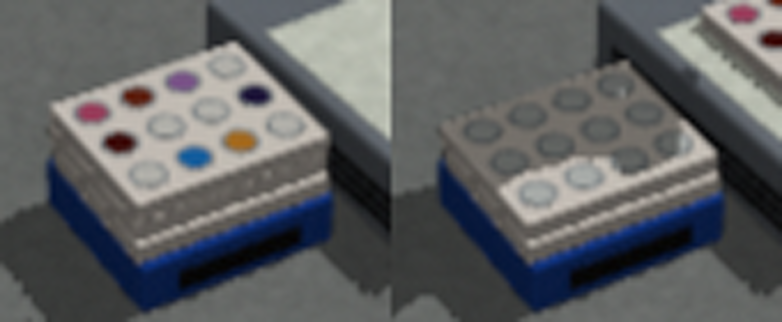

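The stack edges and corners match in the before and after crops: the low-plate corner is at (331,185) in both. The mid plate still lines up with the low one. I hand in.

```bash
python3 -c "
from station import close_job,sense
print(sense()['time_s'],close_job())"
```

```text
the job is handed in; nothing more can be done
13.0 None
```

The top plate is slid home against the blue stop bar and the green button has been pressed and released. I handed the job in at 13.0 s; it reports no verdict.

**Plate:** I pushed its -y end face with the two half-open fingertips, at about 1–3 N, turning it about 2° to square with the light. The force jumped to 8.8 N when it met the bar. In the last pictures it lies flat and flush along the bar, with the pin hidden, about 2–3 mm off centre across the light.

**Button:** The hard stop came at about 23 N. On release the spring force fell from about 4 N to 0 over about 6 mm, so it was fully down. It is up again in the last picture.

**Surroundings:** The two plates below match the before and after pictures to within about a pixel. The bottles and turquoise plates look unmoved, and the arm was clear above everything.

**One check disagreed:** The button bottomed out about 4 mm higher than the reported tip height should give. The fingertips may therefore have passed closer to the mid plate than I planned. I saw no shift of that plate and no sideways force beyond about 2.6 N while over it.

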